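# Open the tight tester jar in the jar clamp

### The arm

A 6-joint arm with a two-finger parallel gripper is mounted at the origin on a cart in front of the work surface, level with it; the furniture and walls round the work are solid. World frame = base frame: x ahead of the robot, y to its left, z up, the work surface at z = 0. Lengths are in mm, angles in rad, forces in N, time in s.
With the tool pointing down it reaches from about 325 to 900 mm from the base axis. Payload 3.5 kg.
Tool frame: the origin (TCP) lies midway between the tips of the shut fingers; the grasp point (between the pads) lies 19 mm behind it (robot.tcp_to_grasp is the distance from the TCP to the grasp point, in mm); z points along the fingers, y is the line along which they close (so a half turn about z gives the same grasp; the last joint's range is limited). The gripper opens to 85 mm and grips with 20 to 120 N. Pads are 22 mm wide; open, the fingers measure 114 mm over their backs; the gripper's body (76 mm by 85 mm) begins 54 mm behind the grasp point. The pads swing forward as they close: fully open they stand 13 mm farther back than shut.
Start: joints at [-1.396, 0.276, -0.026, 1.268, 0, 1.467], TCP at [171.388, -601.039, 231.313] pointing down, gripper open.
Joint ranges: [-3.12, 3.12], [-0.85, 1.88], [-1.08, 1.24], [-1.95, 2.15], [-1.57, 1.53], [-3.14, 3.14]. Speed limits (rad/s): [2.57, 2.57, 3.14, 3.14, 3.14, 3.14].

### API

Orientations are given as a 3x3 rotation matrix whose columns are the frame's x, y, z axes.
In Python, from cell import status, camera, robot gives the robot as it stands. The module is installed in compiled form; this text tells all that it offers.
- The arm moves only by the tool servo_tool, never from a script. Its argument "motion" is a list of rows, each an object of numbers: "dx", "dy", "dz": the shift along the tool's x, y, z normalised to -1 to 1, where 1 is 0.2 m; "wx", "wy", "wz": the turn, a rotation vector about the tool's x, y, z normalised to -1 to 1, where 1 is pi/2 rad; "gripper": the opening, from 0 (shut) to 1 (fully open). In form: [{"dx": .., "dy": .., "dz": .., "wx": .., "wy": .., "wz": .., "gripper": ..}, ...]. A call has 1 to 5 rows; each row is the pose to reach, as a shift and turn from the pose commanded when the call began, along the tool's axes at that moment; what a row does not reach only later rows make up. A row lasts 1/8 s, in which the tool goes at most 62.5 mm and 10.7 degrees, less where a joint would pass 70% of its speed; a pose out of reach is approached as far as the arm can. A call with a number of a shift or a turn outside -1 to 1 is refused whole. A call with a gripper value outside its range is refused whole. The fingers move at their own pace and stop on an object; "force" is the grip in N (left out, the last holds). Time passes only in rows, so rows that repeat a pose let the fingers close. It gives the time, the measured TCP pose, the force, the opening and the grip force at its end, in the units of the state.
- status.observe(): the state, without advancing time (a new reading comes with each control period).
- camera(name): name is "side" or "top"; returns a dict with "color" (384x512x3 uint8, red, green, blue), "fx", "fy", "cx", "cy" (pixels), "R" (3x3) and "t" (3): a world point X has camera coordinates R X + t. Camera axes: x right, y down, z forward; pixel columns grow to the right and rows downward; lengths in mm; the calibration is good to about 2 mm. A picture is of the moment at which its call begins. There is no depth.
- robot.hand_in(): hands the job in; it is judged then, once.
The state is a dict: "time_s": time; "joint_pos": joint angles; "joint_vel": joint speeds; "joint_torque": joint torques, N m; "ee_pos": TCP position; "tool_rot": TCP orientation; "wrist_force": force on the tool from outside, world axes, zero at the start; "ft_torque": the same for the moment, N m; "gripper_width": finger opening in mm; "finger_force": force on a finger pad.
Only numpy, scipy, OpenCV 4.12 (cv2) and the standard library are available. Lean on these libraries where they do the work, as an engineer would, in place of code of your own. Each camera call takes 0.05 s, during which the arm holds its last target. There are 200 camera calls.

### The job

The cap of the tester candle jar is screwed on tight. Press the red lever of the jar clamp down until it catches and stays down, so that the jar is braced, then unscrew the cap (anticlockwise seen from above) until its thread lets go and hold it level just above the open mouth of the jar. Finish while still holding the cap there in the gripper, the jar clamped and not turned or pulled up, and the bell, spools, stamp and ink pad undisturbed.

Things in the scene. Friction and masses are not known exactly. Their poses are not given: they have to be found in the camera images.
- clamp: blue jar clamp fixed to the counter on a dark steel base plate (96 x 166 mm, 10 mm thick). Origin: on the counter under the jar's place; z up. Its V block (top 50 mm above the counter) stands on the local +y side of the jar; the sprung jaw, the lever's cheeks (top 60 mm) and the lever lie on the local -y side. The jar stands on a freely turning disc in the plate
- lever (a joint): the clamp's lever: 0 rad = up (jar loose), 0.6 rad = level, at its stop. Sprung upwards: it takes 2 to 10 N at the red grip. Pressed past about 0.55 rad, a spring catch snaps over it; let go, it then stays at about 0.52 rad with the jar clamped; let go earlier, it springs up. Its pivot (along the clamp's x) lies 76 mm from the clamp's origin towards local -y, 48 mm above the counter
- lever_pad (a point): centre of the upper face of the lever's red grip (26 mm wide, 38 mm long, 12 mm thick), 71 mm from the pivot. With the lever up it is 93 mm above the counter and 131 mm from the clamp's origin towards local -y; at the stop 54 mm above the counter and 147 mm from the origin
- jar: loose amber glass jar with a paper band between V block and jaw, 62 mm diameter, 82 mm high to the rim, about 0.4 kg. Origin: centre of its underside, 14 mm above the counter; z is its axis. The closing jaw pushes it 1 to 2 mm against the V block. Unclamped, it simply turns along with the cap
- jar_mouth (a point): centre of the jar's rim, 82 mm above the jar's underside, 96 mm above the counter
- cap: dark steel screw cap with fine knurling, 56 mm diameter, 24 mm high, 0.07 kg. Origin: centre of its underside (lower edge of its skirt); z is its axis, up. Screwed on, this lies 65.5 mm above the jar's underside, 79.5 mm above the counter. Breaking it loose takes up to about 0.4 N m, so grip it firmly (30 to 40 N)
- cap_top (a point): centre of the cap's top with its brass-coloured disc, 24 mm above the cap's underside. Coarse three-start thread: after about 1.05 rad (60 degrees) anticlockwise from above the cap is free and lifts straight off; stops end the turn at about 1.55 rad. Its sprung liner pushes it up by at most 3 mm as it turns; it may also be turned at constant height
- service_bell: nickel counter bell on a black foot, 85 mm diameter, 59 mm high, a bystander; origin under its centre
- spool_1: wooden spool of natural twine, 56 mm diameter, 52 mm high, a bystander; origin under its centre
- spool_2: flat wooden spool of red ribbon, 64 mm diameter, 22 mm high, a bystander; origin under its centre
- rubber_stamp_1: brown wooden rubber stamp, 30 x 40 x 69 mm, a bystander; origin under its centre
- ink_pad: blue ink pad, 57 x 87 x 18 mm, a bystander; origin under its centre

How it is judged (in metres and radians):
On the way, in this order (a step that is already met when the one before it is completed fails the run):
1. the lever is down in its detent with the cap still screwed on (value of joint lever above 0.49 rad and angle between the x axis of cap and the x axis of jar, either way round below 0.4 rad and z of cap in the frame of jar below 0.072 m), for 0.2 s.
2. with the jar clamped, the cap has been turned on its thread until it is free, not yet lifted off (value of joint lever above 0.49 rad and angle between the x axis of cap and the x axis of jar, either way round above 0.85 rad and z of cap in the frame of jar below 0.076 m), for 0.05 s.
At the end, for the whole second after the job is handed in: Lever in its detent (above 0.49 rad); cap held still in the fingers, level within 0.2 rad, clear of the jar, its lower edge 1 to 50 mm above the rim, within 20 mm of the jar's axis; jar upright in the clamp, within 8 mm of its place, raised less than 4 mm (value of joint lever above 0.49 rad and z of cap in the frame of jar_mouth between 0.001 and 0.05 m and horizontal distance between cap and jar_mouth below 0.02 m and angle between cap's own z axis and vertical below 0.2 rad and contact force between the fingers and cap above 1 N and contact force between cap and jar below 0.1 N and linear speed of cap below 0.03 m/s and horizontal distance between jar and clamp below 0.008 m and z of jar in the frame of clamp below 0.018 m and angle between jar's own z axis and vertical below 0.08 rad); the arm keeps its last pose, push and grip.
It fails at once if the jar turns in the clamp (more than 0.3 rad beyond where it can start) (angle between the x axis of jar and the x axis of clamp, either way round above 0.5 rad).
It fails at once if the jar is pulled up more than 10 mm or tipped (z of jar in the frame of clamp above 0.024 m or angle between jar's own z axis and vertical above 0.2 rad).
It fails at once if a bystander is knocked more than 30 mm away (distance of any of service_bell, spool_1, spool_2, rubber_stamp_1, ink_pad from where it was at the start of the episode above 0.03 m).
It also fails if it takes over 48 s, if anything falls off the work surface, if the arm or the gripper's body presses on something with over 40 N, if the wrist force passes 120 N, or if a joint passes its speed limit or range.

## Working session

There is one attempt and no reset: what is moved stays moved. The work goes in short steps, Python scripts to look and compute and a tool call to move; the robot and the scene stay as the last step left them, time stands still between calls to the robot, and variables do not carry over. Pictures are saved under pics/ and viewed, at most 10 in all, crops included, and the job is handed in when it is done.

Besides the shell and the picture viewer there is one more tool, called after "Request:" as a command line: name --argument value ..., lists and objects as JSON in quotes. servo_tool: Moves the arm, as the interface text tells. Its arguments: {"type":"object","properties":{"motion":{"type":"array","items":{"type":"object","properties":{"dx":{"type":"number","minimum":-1,"maximum":1},"dy":{"type":"number","minimum":-1,"maximum":1},"dz":{"type":"number","minimum":-1,"maximum":1},"wx":{"type":"number","minimum":-1,"maximum":1},"wy":{"type":"number","minimum":-1,"maximum":1},"wz":{"type":"number","minimum":-1,"maximum":1},"gripper":{"type":"number"}}}},"force":{"type":"number"}},"required":["motion"]}

```bash
mkdir -p pics; cat > h.py <<'E'
import numpy as np, cv2
from cell import status, camera, robot
def ray(c,u,v,z):
    R=np.array(c["R"]);t=np.array(c["t"]);d=R.T@np.array([(u-c["cx"])/c["fx"],(v-c["cy"])/c["fy"],1]);o=-R.T@t
    return o+d*(z-o[2])/d[2]
def proj(c,X):
    p=np.array(c["R"])@np.array(X)+np.array(c["t"]);return p[0]/p[2]*c["fx"]+c["cx"],p[1]/p[2]*c["fy"]+c["cy"]
E
python3 - <<'E'
from h import *
import pickle
P={}
for n in("top","side"):
    c=camera(n);P[n]=c;cv2.imwrite(f"pics/{n}0.png",cv2.resize(c["color"][:,:,::-1],None,fx=1.5,fy=1.5))
    print(n,-np.array(c["R"]).T@np.array(c["t"]))
pickle.dump(P,open("p.pkl","wb"))
s=status.observe();print({k:np.round(s[k],3).tolist() for k in s})
E
```

```text
top [454.6937556  114.4455945  969.53172302]
side [ 625.14382298 -597.41396592  784.31370243]
{'time_s': 0.1, 'joint_pos': [-1.396, 0.277, -0.028, 1.268, 0.0, 1.467], 'joint_vel': [-0.001, -0.002, 0.003, 0.003, 0.0, -0.0], 'joint_torque': [0.0, -44.671, 29.613, 0.008, -0.0, 0.0], 'ee_pos': [171.269, -600.333, 230.242], 'tool_rot': [[0.962, 0.274, -0.0], [0.274, -0.962, 0.002], [0.0, -0.002, -1.0]], 'wrist_force': [-0.073, 0.074, -0.874], 'ft_torque': [0.048, 0.0, 0.002], 'finger_force': 0.0, 'gripper_width': 85.579}
```

View pics/top0.png

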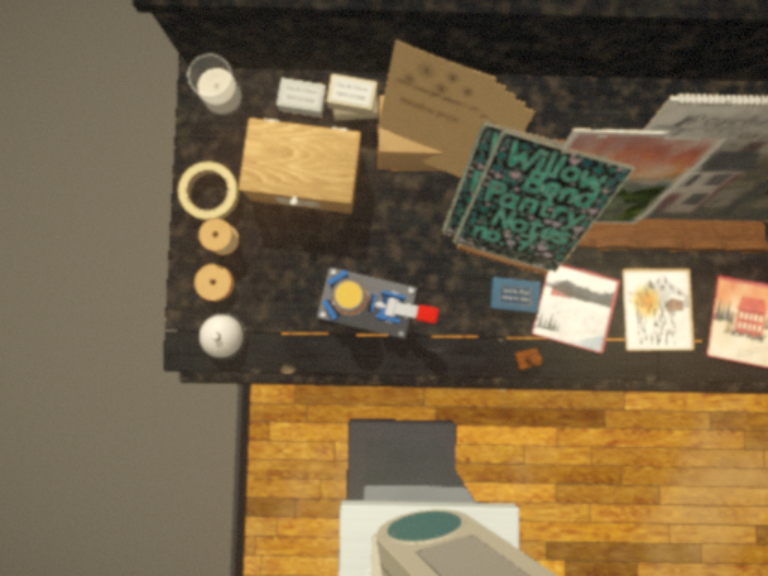

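View pics/side0.png

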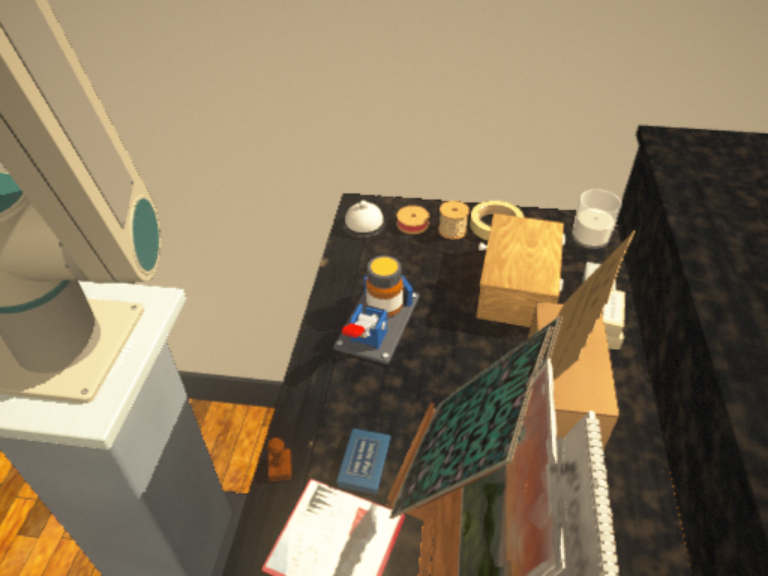

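The top view shows the brass disc at (349,295) and the red grip at (428,314). In the side view they are at (385,265) and (355,330). Both pictures are scaled 1.5x.

```bash
cat > m.py <<'E'
from h import *
def blob(c,lo,hi,near,rad=40):
    h=cv2.cvtColor(c["color"],cv2.COLOR_RGB2HSV);m=cv2.inRange(h,lo,hi)
    if lo[0]==0: m|=cv2.inRange(h,(172,lo[1],lo[2]),(180,255,255))
    k=np.zeros_like(m);cv2.circle(k,tuple(int(a) for a in near),rad,255,-1);m&=k
    n,l,s,ce=cv2.connectedComponentsWithStats(m)
    i=1+np.argmax(s[1:,4]);return ce[i],s[i]
def tri(P,uv):
    A=[];b=[]
    for n in uv:
        c=P[n];R=np.array(c["R"]);t=np.array(c["t"]);x=(uv[n][0]-c["cx"])/c["fx"];y=(uv[n][1]-c["cy"])/c["fy"]
        for r,q in((0,x),(1,y)): A.append(R[r]-q*R[2]);b.append(q*t[2]-t[r])
    return np.linalg.lstsq(np.array(A),np.array(b),rcond=None)[0]
E
python3 - <<'E'
from m import *
import pickle
P=pickle.load(open("p.pkl","rb"))
for nm,lo,hi,nt,ns,z in(("disc",(15,120,120),(32,255,255),(349/1.5,295/1.5),(385/1.5,265/1.5),103.5),("red",(0,150,90),(7,255,255),(428/1.5,314/1.5),(355/1.5,330/1.5),93)):
    uv={}
    for n,p in(("top",nt),("side",ns)):
        ce,s=blob(P[n],lo,hi,p,25);uv[n]=ce;print(nm,n,ce,s,ray(P[n],*ce,z).round(1))
    print(nm,tri(P,uv).round(1))
# base plate: bolts corners
c=P["top"]
for u,v in((333,270),(413,291),(405,331),(320,317)): print(ray(c,u/1.5,v/1.5,10).round(0))
for n in P:
    a=P[n]["color"]; x,y=((275,195) if n=="top" else (250,205)); cv2.imwrite(f"pics/{n}c.png",cv2.resize(a[y-60+(0):y+60,x-80:x+80,::-1],None,fx=5,fy=5,interpolation=cv2.INTER_CUBIC))
E
```

```text
disc top [231.89473684 196.048583  ] [223 188  18  18 247] [519.6 151.2 103.5]
disc side [255.6576087  177.18478261] [247 171  19  13 184] [518.8 148.9 103.5]
disc [519.1 151.1 101.7]
red top [284.88414634 209.04268293] [277 203  16  13 164] [490.7  18.9  93. ]
red side [234.76190476 219.94285714] [228 216  15   9 105] [490.1  13.1  93. ]
red [490.   18.1  87.6]
[570. 183.  10.]
[535.  37.  10.]
[462.  50.  10.]
[484. 205.  10.]
```

View pics/topc.png

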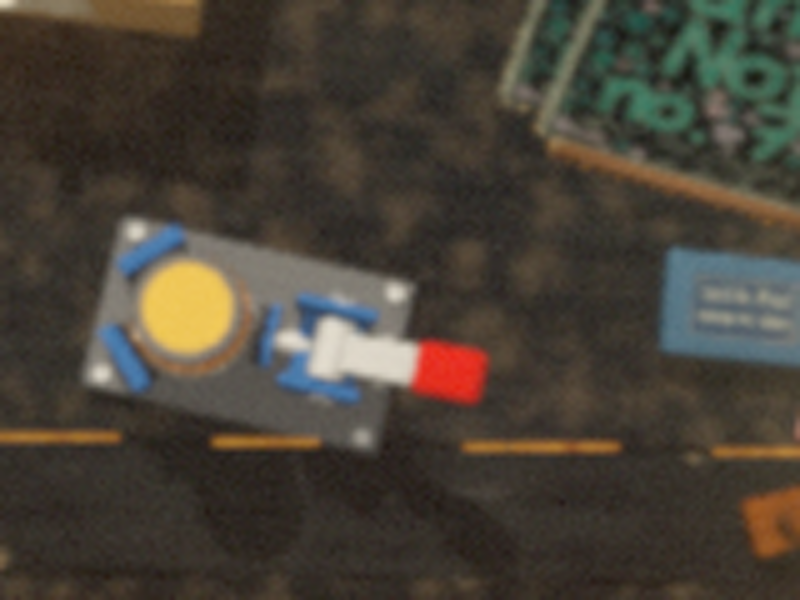

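Cap centre is about (519,151) and the grip about (490,18). The clamp's local y axis points along (0.213,0.977). I'll travel with the fingers shut to above the grip.

Request:
servo_tool --motion '[{"dx":0.2,"dy":-0.21,"gripper":0},{"dx":0.4,"dy":-0.42,"gripper":0},{"dx":0.6,"dy":-0.63,"gripper":0},{"dx":0.8,"dy":-0.84,"gripper":0},{"dx":0.8,"dy":-0.84,"gripper":0}]' --force 40

```text
schema error: expected keys dx, dy, dz, wx, wy, wz, gripper
```

Request:
servo_tool --motion '[{"dx":0.2,"dy":-0.21,"gripper":0},{"dx":0.4,"dy":-0.42,"gripper":0},{"dx":0.6,"dy":-0.63,"gripper":0},{"dx":0.8,"dy":-0.84,"gripper":0},{"dx":0.8,"dy":-0.84,"gripper":0}]'

```text
schema error: expected keys dx, dy, dz, wx, wy, wz, gripper
```

Request:
servo_tool --motion '[{"dx":0.2,"dy":-0.21,"gripper":0},{"dx":0.4,"dy":-0.42,"gripper":0},{"dx":0.6,"dy":-0.63,"gripper":0},{"dx":0.76,"dy":-0.82,"gripper":0},{"dx":0.76,"dy":-0.82,"gripper":0}]'

```text
schema error: expected keys dx, dy, dz, wx, wy, wz, gripper
```

Request:
servo_tool --motion '[{"wz":-0.11},{"wz":-0.22},{"wz":-0.33},{"wz":-0.44},{"wz":-0.44}]'

```text
schema error: expected keys dx, dy, dz, wx, wy, wz, gripper
```

Request:
servo_tool --motion '[{"wz":-0.11},{"wz":-0.22},{"wz":-0.25},{"wz":-0.25}]'

```text
schema error: expected keys dx, dy, dz, wx, wy, wz, gripper
```

All keys are required in every row.

Request:
servo_tool --motion '[{"dx":0.2,"dy":-0.21,"dz":0,"wx":0,"wy":0,"wz":0,"gripper":0},{"dx":0.4,"dy":-0.42,"dz":0,"wx":0,"wy":0,"wz":0,"gripper":0},{"dx":0.6,"dy":-0.63,"dz":0,"wx":0,"wy":0,"wz":0,"gripper":0},{"dx":0.8,"dy":-0.84,"dz":0,"wx":0,"wy":0,"wz":0,"gripper":0},{"dx":0.8,"dy":-0.84,"dz":0,"wx":0,"wy":0,"wz":0,"gripper":0}]' --force 40

```text
time_s: 0.72
ee_pos: [279.9, -391.7, 230.7]
tool_rot: [[0.96, 0.279, -0.001], [0.279, -0.96, 0.002], [0.0, -0.002, -1.0]]
wrist_force: [-0.9, -0.7, 0.5]
gripper_width: 0.3
finger_force: 0.0
```

Request:
servo_tool --motion '[{"dx":0.2,"dy":-0.21,"dz":0,"wx":0,"wy":0,"wz":0,"gripper":0},{"dx":0.4,"dy":-0.42,"dz":0,"wx":0,"wy":0,"wz":0,"gripper":0},{"dx":0.6,"dy":-0.63,"dz":0,"wx":0,"wy":0,"wz":0,"gripper":0},{"dx":0.8,"dy":-0.84,"dz":0,"wx":0,"wy":0,"wz":0,"gripper":0},{"dx":0.8,"dy":-0.84,"dz":0,"wx":0,"wy":0,"wz":0,"gripper":0}]'

```text
time_s: 1.35
ee_pos: [388.1, -187.8, 231.1]
tool_rot: [[0.96, 0.28, -0.0], [0.28, -0.96, 0.0], [0.0, -0.0, -1.0]]
wrist_force: [0.4, -0.2, -0.0]
gripper_width: -0.1
finger_force: 0.0
```

Request:
servo_tool --motion '[{"dx":0.2,"dy":-0.21,"dz":0,"wx":0,"wy":0,"wz":0,"gripper":0},{"dx":0.4,"dy":-0.42,"dz":0,"wx":0,"wy":0,"wz":0,"gripper":0},{"dx":0.6,"dy":-0.63,"dz":0,"wx":0,"wy":0,"wz":0,"gripper":0},{"dx":0.76,"dy":-0.82,"dz":0,"wx":0,"wy":0,"wz":0,"gripper":0},{"dx":0.76,"dy":-0.82,"dz":0,"wx":0,"wy":0,"wz":0,"gripper":0}]'

```text
time_s: 1.98
ee_pos: [489.7, 10.1, 231.0]
tool_rot: [[0.961, 0.277, 0.0], [0.277, -0.961, -0.0], [0.0, 0.0, -1.0]]
wrist_force: [-0.5, 0.2, 0.1]
gripper_width: -0.1
finger_force: 0.0
```

Request:
servo_tool --motion '[{"dx":0,"dy":0,"dz":0,"wx":0,"wy":0,"wz":-0.11,"gripper":0},{"dx":0,"dy":0,"dz":0,"wx":0,"wy":0,"wz":-0.22,"gripper":0},{"dx":0,"dy":0,"dz":0,"wx":0,"wy":0,"wz":-0.33,"gripper":0},{"dx":0,"dy":0,"dz":0,"wx":0,"wy":0,"wz":-0.44,"gripper":0}]'

```text
time_s: 2.48
ee_pos: [488.0, 6.8, 231.0]
tool_rot: [[0.564, 0.826, -0.001], [0.826, -0.564, -0.001], [-0.001, -0.0, -1.0]]
wrist_force: [-0.3, 0.1, -0.6]
gripper_width: 0.1
finger_force: 0.0
```

Request:
servo_tool --motion '[{"dx":0,"dy":0,"dz":0,"wx":0,"wy":0,"wz":-0.11,"gripper":0},{"dx":0,"dy":0,"dz":0,"wx":0,"wy":0,"wz":-0.22,"gripper":0},{"dx":0,"dy":0,"dz":0,"wx":0,"wy":0,"wz":-0.25,"gripper":0},{"dx":0,"dy":0,"dz":0,"wx":0,"wy":0,"wz":-0.25,"gripper":0}]'

```text
time_s: 2.98
ee_pos: [488.1, 7.1, 231.1]
tool_rot: [[0.211, 0.977, -0.0], [0.977, -0.211, -0.001], [-0.001, -0.0, -1.0]]
wrist_force: [-0.2, 0.1, -0.6]
gripper_width: 0.3
finger_force: 0.0
```

Request:
servo_tool --motion '[{"dx":0.015,"dy":0,"dz":0.2,"wx":0,"wy":0,"wz":0,"gripper":0},{"dx":0.015,"dy":0,"dz":0.4,"wx":0,"wy":0,"wz":0,"gripper":0},{"dx":0.015,"dy":0,"dz":0.58,"wx":0,"wy":0,"wz":0,"gripper":0},{"dx":0.015,"dy":0,"dz":0.58,"wx":0,"wy":0,"wz":0,"gripper":0}]'

```text
time_s: 3.48
ee_pos: [485.6, 11.4, 112.5]
tool_rot: [[0.21, 0.978, -0.007], [0.978, -0.21, 0.0], [-0.001, -0.007, -1.0]]
wrist_force: [-0.5, 0.9, 0.3]
gripper_width: 0.2
finger_force: 0.0
```

Request:
servo_tool --motion '[{"dx":0,"dy":0,"dz":0.05,"wx":0,"wy":0,"wz":0,"gripper":0},{"dx":0,"dy":0,"dz":0.1,"wx":0,"wy":0,"wz":0,"gripper":0},{"dx":0,"dy":0,"dz":0.15,"wx":0,"wy":0,"wz":0,"gripper":0},{"dx":0,"dy":0,"dz":0.2,"wx":0,"wy":0,"wz":0,"gripper":0},{"dx":0,"dy":0,"dz":0.2,"wx":0,"wy":0,"wz":0,"gripper":0}]'

```text
time_s: 4.1
ee_pos: [489.4, 12.1, 75.1]
tool_rot: [[0.208, 0.978, 0.001], [0.978, -0.208, -0.0], [0.0, 0.001, -1.0]]
wrist_force: [1.0, -1.3, 3.9]
gripper_width: -0.2
finger_force: 1.4
```

Request:
servo_tool --motion '[{"dx":-0.01,"dy":0,"dz":0.03,"wx":0,"wy":0,"wz":0,"gripper":0},{"dx":-0.02,"dy":0,"dz":0.06,"wx":0,"wy":0,"wz":0,"gripper":0},{"dx":-0.02,"dy":0,"dz":0.09,"wx":0,"wy":0,"wz":0,"gripper":0},{"dx":-0.02,"dy":0,"dz":0.1,"wx":0,"wy":0,"wz":0,"gripper":0},{"dx":-0.02,"dy":0,"dz":0.1,"wx":0,"wy":0,"wz":0,"gripper":0}]'

```text
time_s: 4.72
ee_pos: [488.5, 7.7, 56.0]
tool_rot: [[0.208, 0.978, 0.001], [0.978, -0.208, -0.001], [-0.001, 0.001, -1.0]]
wrist_force: [-1.2, -2.1, 7.4]
gripper_width: -0.1
finger_force: 3.5
```

Request:
servo_tool --motion '[{"dx":0,"dy":0,"dz":0.01,"wx":0,"wy":0,"wz":0,"gripper":0},{"dx":0,"dy":0,"dz":0.02,"wx":0,"wy":0,"wz":0,"gripper":0},{"dx":0,"dy":0,"dz":0.02,"wx":0,"wy":0,"wz":0,"gripper":0}]'

```text
time_s: 5.1
ee_pos: [488.6, 7.5, 53.5]
tool_rot: [[0.208, 0.978, 0.001], [0.978, -0.208, -0.002], [-0.002, 0.001, -1.0]]
wrist_force: [-5.2, -2.6, 17.8]
gripper_width: -0.3
finger_force: 8.7
```

The force jumped to 18 N at the stop, so I'll raise and look.

Request:
servo_tool --motion '[{"dx":0,"dy":0,"dz":-0.03,"wx":0,"wy":0,"wz":0,"gripper":0},{"dx":0,"dy":0,"dz":-0.3,"wx":0,"wy":0,"wz":0,"gripper":0},{"dx":0,"dy":0,"dz":-0.6,"wx":0,"wy":0,"wz":0,"gripper":0.2},{"dx":0,"dy":0,"dz":-0.75,"wx":0,"wy":0,"wz":0,"gripper":1},{"dx":0,"dy":0,"dz":-0.75,"wx":0,"wy":0,"wz":0,"gripper":1}]'

```text
time_s: 5.72
ee_pos: [489.8, 8.4, 203.9]
tool_rot: [[0.207, 0.978, 0.005], [0.978, -0.207, 0.0], [0.001, 0.005, -1.0]]
wrist_force: [0.3, -0.6, 1.0]
gripper_width: 52.5
finger_force: 0.0
```

```bash
python3 - <<'E'
from m import *
P={}
for n in("top","side"):
    P[n]=camera(n);a=P[n]["color"];x,y=((255,200) if n=="top" else (250,205)); cv2.imwrite(f"pics/{n}1.png",cv2.resize(a[y-60:y+60,x-80:x+80,::-1],None,fx=5,fy=5,interpolation=cv2.INTER_CUBIC))
try:
    print([blob(P["side"],lo,hi,p,25) for lo,hi,p in (((15,120,120),(32,255,255),(256,177)),((0,150,90),(7,255,255),(235,222)))])
    c=P["side"];print(ray(c,*blob(c,(15,120,120),(32,255,255),(256,177),25)[0],103.5))
except Exception as e: print(e)
print(proj(P["side"],[488,7,54]))
E
```

```text
[(array([258.94736842, 178.30526316]), array([253, 172,  13,  12,  95], dtype=int32)), (array([233.65680473, 233.91715976]), array([226, 226,  16,  16, 169], dtype=int32))]
[527.33714886 145.93466159 103.5       ]
(np.float64(234.09232491586351), np.float64(233.23029209537336))
```

View pics/side1.png

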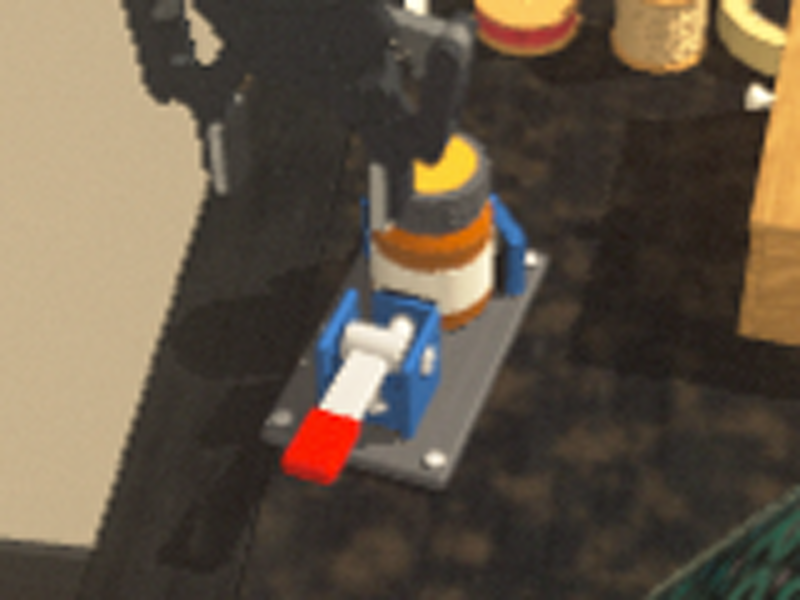

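The lever is down: its red grip sits level at side pixel (234,234), matching the predicted down position. Next I move over the cap.

Request:
servo_tool --motion '[{"dx":0.25,"dy":0,"dz":0,"wx":0,"wy":0,"wz":0,"gripper":1},{"dx":0.5,"dy":0,"dz":0,"wx":0,"wy":0,"wz":0,"gripper":1},{"dx":0.735,"dy":0,"dz":0,"wx":0,"wy":0,"wz":0,"gripper":1},{"dx":0.735,"dy":0,"dz":0,"wx":0,"wy":0,"wz":0,"gripper":1},{"dx":0.735,"dy":0,"dz":0,"wx":0,"wy":0,"wz":0,"gripper":1}]'

```text
time_s: 6.45
ee_pos: [516.9, 151.7, 199.3]
tool_rot: [[0.207, 0.978, -0.004], [0.978, -0.207, -0.001], [-0.002, -0.004, -1.0]]
wrist_force: [1.1, -0.6, 0.4]
gripper_width: 85.2
finger_force: 0.0
```

Request:
servo_tool --motion '[{"dx":0.005,"dy":0.01,"dz":0.15,"wx":0,"wy":0,"wz":0,"gripper":1},{"dx":0.005,"dy":0.01,"dz":0.3,"wx":0,"wy":0,"wz":0,"gripper":1},{"dx":0.005,"dy":0.01,"dz":0.4,"wx":0,"wy":0,"wz":0,"gripper":1},{"dx":0.005,"dy":0.01,"dz":0.4,"wx":0,"wy":0,"wz":0,"gripper":1}]'

```text
time_s: 6.95
ee_pos: [518.0, 150.9, 118.9]
tool_rot: [[0.21, 0.978, -0.006], [0.978, -0.21, -0.001], [-0.002, -0.006, -1.0]]
wrist_force: [0.2, 0.1, 0.5]
gripper_width: 85.4
finger_force: 0.0
```

```bash
python3 - <<'E'
from m import *
s=status.observe();print(np.round(s["ee_pos"],1))
P={}
for n in("top","side"):
    P[n]=camera(n);a=P[n]["color"];x,y=((235,195) if n=="top" else (255,190)); P[n]["i"]=cv2.resize(a[y-50:y+50,x-40:x+40,::-1],None,fx=5,fy=5,interpolation=cv2.INTER_CUBIC)
cv2.imwrite("pics/c2.png",np.hstack([P["top"]["i"],P["side"]["i"]]))
E
```

```text
[518.  150.9 118.9]
```

View pics/c2.png

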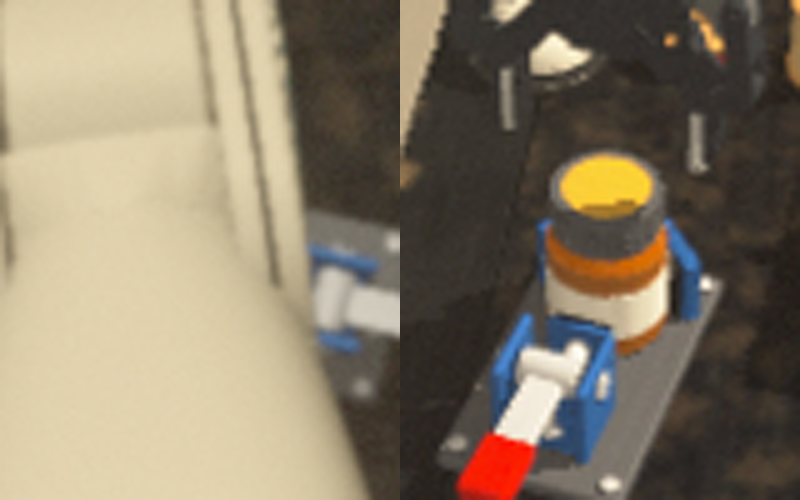

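The cap sits centred between the fingers: disc at crop x 605, fingers at 508 and 698. Lowering now, then gripping.

Request:
servo_tool --motion '[{"dx":0.005,"dy":0.005,"dz":0.1,"wx":0,"wy":0,"wz":0,"gripper":1},{"dx":0.005,"dy":0.005,"dz":0.2,"wx":0,"wy":0,"wz":0,"gripper":1},{"dx":0.005,"dy":0.005,"dz":0.21,"wx":0,"wy":0,"wz":0,"gripper":1},{"dx":0.005,"dy":0.005,"dz":0.21,"wx":0,"wy":0,"wz":0,"gripper":0.8},{"dx":0.005,"dy":0.005,"dz":0.21,"wx":0,"wy":0,"wz":0,"gripper":0.72}]'

```text
time_s: 7.68
ee_pos: [521.8, 153.7, 80.4]
tool_rot: [[0.208, 0.978, -0.0], [0.978, -0.208, 0.001], [0.001, -0.0, -1.0]]
wrist_force: [-1.6, 0.5, -0.2]
gripper_width: 61.5
finger_force: 0.9
```

Request:
servo_tool --motion '[{"dx":0,"dy":0,"dz":0,"wx":0,"wy":0,"wz":0,"gripper":0.5},{"dx":0,"dy":0,"dz":0,"wx":0,"wy":0,"wz":0,"gripper":0.5},{"dx":0,"dy":0,"dz":0,"wx":0,"wy":0,"wz":0,"gripper":0.5}]' --force 40

```text
time_s: 8.05
ee_pos: [520.1, 154.0, 80.6]
tool_rot: [[0.207, 0.978, -0.003], [0.978, -0.207, 0.001], [0.001, -0.003, -1.0]]
wrist_force: [-7.7, 1.5, 8.8]
gripper_width: 55.2
finger_force: 40.5
```

Request:
servo_tool --motion '[{"dx":0,"dy":0,"dz":0,"wx":0,"wy":0,"wz":-0.06,"gripper":0.5},{"dx":0,"dy":0,"dz":0,"wx":0,"wy":0,"wz":-0.12,"gripper":0.5},{"dx":0,"dy":0,"dz":0,"wx":0,"wy":0,"wz":-0.18,"gripper":0.5},{"dx":0,"dy":0,"dz":0,"wx":0,"wy":0,"wz":-0.24,"gripper":0.5},{"dx":0,"dy":0,"dz":0,"wx":0,"wy":0,"wz":-0.3,"gripper":0.5}]'

```text
time_s: 8.68
ee_pos: [518.8, 154.0, 80.7]
tool_rot: [[-0.262, 0.965, -0.005], [0.965, 0.262, 0.002], [0.003, -0.005, -1.0]]
wrist_force: [-10.0, 1.1, 13.5]
gripper_width: 54.9
finger_force: 41.1
```

```bash
python3 - <<'E'
from m import *
s=status.observe();print({k:np.round(s[k],2).tolist() for k in ("ee_pos","wrist_force","ft_torque","joint_pos","gripper_width","finger_force")})
E
```

```text
{'ee_pos': [518.78, 154.04, 80.69], 'wrist_force': [-10.04, 1.08, 13.5], 'ft_torque': [0.22, 2.18, -0.26], 'joint_pos': [0.17, 0.26, -0.39, 0.93, 0.0, 1.47], 'gripper_width': 54.93, 'finger_force': 41.08}
```

Request:
servo_tool --motion '[{"dx":0,"dy":-0.01,"dz":-0.005,"wx":0,"wy":0,"wz":-0.06,"gripper":0.5},{"dx":0,"dy":-0.01,"dz":-0.005,"wx":0,"wy":0,"wz":-0.12,"gripper":0.5},{"dx":0,"dy":-0.01,"dz":-0.005,"wx":0,"wy":0,"wz":-0.18,"gripper":0.5},{"dx":0,"dy":-0.01,"dz":-0.005,"wx":0,"wy":0,"wz":-0.24,"gripper":0.5},{"dx":0,"dy":-0.01,"dz":-0.005,"wx":0,"wy":0,"wz":-0.3,"gripper":0.5}]'

```text
time_s: 9.3
ee_pos: [517.3, 153.2, 81.4]
tool_rot: [[-0.671, 0.741, -0.005], [0.741, 0.671, 0.001], [0.004, -0.003, -1.0]]
wrist_force: [-7.9, 0.6, 10.6]
gripper_width: 55.0
finger_force: 42.4
```

Request:
servo_tool --motion '[{"dx":0,"dy":0,"dz":0,"wx":0,"wy":0,"wz":-0.06,"gripper":0.5},{"dx":0,"dy":0,"dz":0,"wx":0,"wy":0,"wz":-0.12,"gripper":0.5},{"dx":0,"dy":0,"dz":0,"wx":0,"wy":0,"wz":-0.18,"gripper":0.5},{"dx":0,"dy":0,"dz":0,"wx":0,"wy":0,"wz":-0.22,"gripper":0.5},{"dx":0,"dy":0,"dz":0,"wx":0,"wy":0,"wz":-0.22,"gripper":0.5}]'

```text
time_s: 9.93
ee_pos: [516.6, 152.5, 81.2]
tool_rot: [[-0.882, 0.472, -0.006], [0.472, 0.882, -0.001], [0.005, -0.004, -1.0]]
wrist_force: [-9.7, -2.4, 10.4]
gripper_width: 54.9
finger_force: 42.1
```

```bash
python3 - <<'E'
from m import *
s=status.observe();print({k:np.round(s[k],2).tolist() for k in ("ee_pos","wrist_force","ft_torque","joint_pos","gripper_width","finger_force")})
c=camera("side");x,y=255,190;cv2.imwrite("pics/s3.png",cv2.resize(c["color"][y-50:y+50,x-50:x+50,::-1],None,fx=5,fy=5,interpolation=cv2.INTER_CUBIC))
E
```

```text
{'ee_pos': [516.59, 152.46, 81.22], 'wrist_force': [-9.71, -2.42, 10.42], 'ft_torque': [-0.29, 1.95, 0.04], 'joint_pos': [0.17, 0.26, -0.4, 0.93, -0.0, 0.66], 'gripper_width': 54.94, 'finger_force': 42.1}
```

View pics/s3.png

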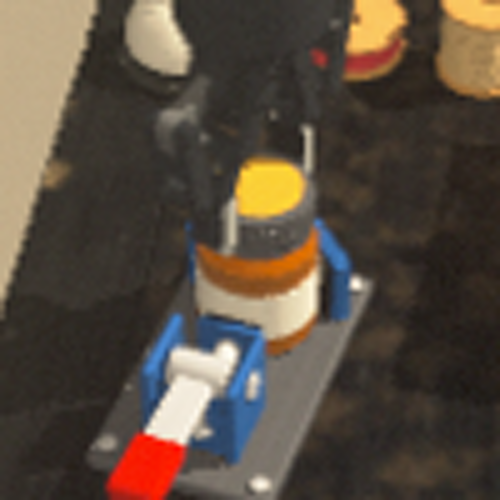

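The tool has turned 1.29 rad and the torque is about zero. The lever is still down, with red at crop (147,467). A slow lift comes next.

Request:
servo_tool --motion '[{"dx":0,"dy":0,"dz":-0.01,"wx":0,"wy":0,"wz":0,"gripper":0.5},{"dx":0,"dy":0,"dz":-0.02,"wx":0,"wy":0,"wz":0,"gripper":0.5},{"dx":0,"dy":0,"dz":-0.03,"wx":0,"wy":0,"wz":0,"gripper":0.5},{"dx":0,"dy":0,"dz":-0.03,"wx":0,"wy":0,"wz":0,"gripper":0.5}]'

```text
time_s: 10.48
ee_pos: [516.7, 152.3, 85.2]
tool_rot: [[-0.881, 0.472, -0.006], [0.472, 0.881, -0.001], [0.005, -0.004, -1.0]]
wrist_force: [-6.5, -1.7, -1.1]
gripper_width: 55.0
finger_force: 43.2
```

Request:
servo_tool --motion '[{"dx":0.01,"dy":-0.005,"dz":-0.03,"wx":0,"wy":0,"wz":0,"gripper":0.5},{"dx":0.01,"dy":-0.005,"dz":-0.07,"wx":0,"wy":0,"wz":0,"gripper":0.5},{"dx":0.01,"dy":-0.005,"dz":-0.11,"wx":0,"wy":0,"wz":0,"gripper":0.5},{"dx":0.01,"dy":-0.005,"dz":-0.15,"wx":0,"wy":0,"wz":0,"gripper":0.5},{"dx":0.01,"dy":-0.005,"dz":-0.15,"wx":0,"wy":0,"wz":0,"gripper":0.5}]'

```text
time_s: 11.1
ee_pos: [519.1, 153.2, 117.8]
tool_rot: [[-0.881, 0.472, 0.003], [0.472, 0.881, 0.001], [-0.002, 0.002, -1.0]]
wrist_force: [-0.5, 0.3, -0.9]
gripper_width: 55.2
finger_force: 43.3
```

Request:
servo_tool --motion '[{"dx":0,"dy":0,"dz":0,"wx":0,"wy":0,"wz":0,"gripper":0.5},{"dx":0,"dy":0,"dz":0,"wx":0,"wy":0,"wz":0,"gripper":0.5},{"dx":0,"dy":0,"dz":0,"wx":0,"wy":0,"wz":0,"gripper":0.5}]'

```text
time_s: 11.48
ee_pos: [517.4, 152.9, 115.9]
tool_rot: [[-0.881, 0.472, -0.001], [0.472, 0.881, -0.0], [0.001, -0.0, -1.0]]
wrist_force: [0.1, -0.1, -0.7]
gripper_width: 54.9
finger_force: 43.3
```

```bash
python3 - <<'E'
from m import *
c=camera("side");x,y=255,190;cv2.imwrite("pics/s4.png",cv2.resize(c["color"][y-50:y+50,x-50:x+50,::-1],None,fx=5,fy=5,interpolation=cv2.INTER_CUBIC))
E
```

```text
(no output)
```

View pics/s4.png

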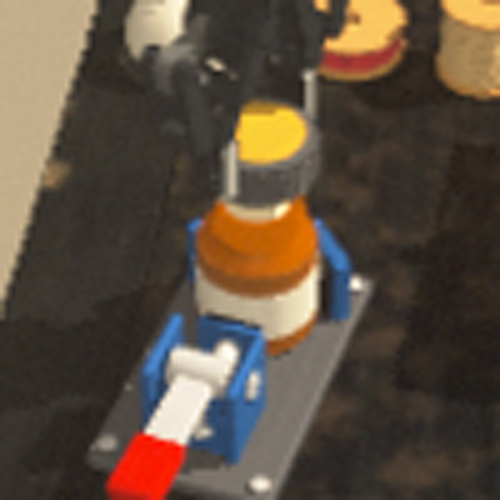

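The cap is held level at crop (270,165), clear above the jar mouth at (260,208). The jar is still clamped and the lever is down, so I'm handing in.

```bash
python3 -c "
from cell import robot
print(robot.hand_in())"
```

```text
the job is handed in; nothing more can be done
None
```

I handed the job in with the lever latched down, the cap unscrewed by about 1.29 rad and held level roughly 18 mm above the mouth of the clamped jar; no verdict came back.

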